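# Close the probe-check bench on the ear probe

## Robot

A 7-joint arm with a two-finger parallel gripper is mounted at the origin on a cart in front of the work surface, level with it; the furniture and walls round the work are solid. World frame = base frame: x ahead of the robot, y to its left, z up, the work surface at z = 0. Lengths are in m, angles in rad, forces in N, time in s.
With the tool pointing down it reaches from about 0.425 to 0.925 m from the base axis. Payload 6.8 kg.
Tool frame: the origin (TCP) lies between the finger pads, 19 mm behind the fingertips; this is the grasp point; z points along the fingers, y is the line along which they close (so a half turn about z gives the same grasp; the last joint's range is limited). The gripper opens to 85 mm and grips with 20 to 120 N. Pads are 22 mm wide; open, the fingers measure 114 mm over their backs; the gripper's body (76 mm by 85 mm) begins 54 mm behind the grasp point. The pads swing forward as they close: fully open they stand 13 mm farther back than shut.
Start: joints at [-1.305, 0.477, 0.022, 1.555, -0.011, 1.109, -0.083], TCP at [0.246, 0.628, 0.25] pointing down, gripper open.
Joint ranges: [-2.96, 2.96], [-0.34, 2.1], [-1.41, 1.46], [0.24, 2.44], [-1.37, 4.51], [0.17, 1.92], [-2.96, 2.96]. Speed limits (rad/s): [2.39, 2.39, 3.14, 3.14, 3.14, 3.14, 3.14].

## Interface

Orientations are given as a unit quaternion [w, x, y, z].
In Python, from station import bot gives the robot as it stands.
- The arm moves only by the tool servo_tool, never from a script. Its argument "motion" is a list that holds one entry, the list of rows, each a list of 5 numbers: the opening, from 0 (shut) to 1 (fully open), then the shift along the world's x, y, z each as a share of 0.04 m, from -1 to 1, then the turn about the world's z as a share of 0.12 rad, from -1 to 1. A call has 1 to 20 rows; each row shifts and turns the commanded pose from where the row before left it; what a row does not reach is not made up. A row lasts 1/10 s, in which the tool goes at most 50 mm and 8.59 degrees, less where a joint would pass 70% of its speed; a pose out of reach is approached as far as the arm can. A call with a number of a shift or a turn outside -1 to 1 is refused whole. A call with a gripper value outside its range is refused whole. The fingers move at their own pace and stop on an object; "newtons" is the grip in N (left out, the last holds). Time passes only in rows, so rows that do not move let the fingers close. It gives the time, the measured TCP pose, the force, the opening and the grip force at its end, in the units of the state.
- bot.get_obs(): the state, without advancing time (a new reading comes with each control period).
- bot.read_camera(name): name is "scene" or "top" or "wrist"; returns (picture, depth): 384x512x3 uint8, red, green, blue; 384x512 float32, m along the optical axis (not along the pixel's ray), 0 where there is no reading.
- bot.get_calibration(name): a dict with "fovy" (degrees; the focal length in pixels is half the picture's height over the tangent of half this angle, whatever the lens; pixels are square), "cx", "cy" (the principal point, pixels), "view" (4x4, takes a point from world to camera coordinates). Camera axes: x right, y down, z forward; pixel columns grow to the right and rows downward; lengths in m; the calibration is good to about 2 mm. A picture is of the moment at which its call begins: read the wrist's pose just before it. get_calibration takes no time and is no camera call; for the wrist camera it gives the pose at the moment of the call.
- bot.hand_in(): hands the job in; it is judged then, once.
The state is a dict: "t": time; "q": joint angles; "joint_vel": joint speeds; "joint_torque": joint torques, N m; "eef_pos": TCP position; "tool_rot": TCP orientation; "contact_force": force on the tool from outside, world axes, zero at the start; "torque": the same for the moment, N m; "gripper_width": opening from 0.0 (shut) to 1.0 (fully open); "grasp_force": force on a finger pad.
Only numpy, scipy, OpenCV 4.12 (cv2) and the standard library are available. Lean on these libraries where they do the work, as an engineer would, in place of code of your own. Each camera call takes 0.05 s, during which the arm holds its last target. There are 200 camera calls.

## Task

Get the ear probe ready for its leak check: lay it in the two saddles of the check bench with its pointed tip towards the cavity carriage, let go of it, then wind the carriage up to it with the feed knob until the probe is pinched between backstop and sealing cuff. The cuff must be felt to press on the probe, snug but not forced: stop a little after the knob first stiffens, and let go of the knob. Leave the other things on the desk where they are.

Things in the scene. Friction and masses are not known exactly. Their poses are not given: they have to be found in the camera images.
- ear_probe: Loose black hand probe, 143 mm long, barrel 25 to 26 mm across, 0.11 kg, lying level in a low rest with an open middle. Origin under its middle; x along it to the pointed (green) tip, z up; its axis is 13.8 mm above the origin, about 26 mm above the desk. Straight from x = -67 to +40 mm, then tapering; tail end at x = -71.5 mm. Grip across it a little behind the origin (x = -12 mm).
- probe_tip (a point): Point on the probe's axis at the front of its hard nose, 64.5 mm ahead of the origin; this end meets the cuff (the soft green tip beyond it slips into the cuff's hole).
- bench: Probe-check bench on levelling feet on the 4 mm desk mat; fixed. Grey base 360 x 96 mm, its top 30 mm above the feet. Origin under its centre at the feet's level, x along it from the backstop end to the carriage end, z up. Two V saddles, 12 mm thick, stand across it at x = -92 and -8 mm, 64 mm high, leaving 72 mm between them for the fingers.
- cradle (a point): Point on the saddles' axis midway between the two saddles, 64 mm above the bench's feet; axes as the bench's. A probe lying in the saddles has its axis through this point (its origin 13.8 mm lower) and its tip towards +x.
- backstop_face (a point): Centre of the backstop's rubber face, on the saddles' axis behind the tail saddle, looking to bench +x. Clamped somewhere within 16 mm of travel; it does not give. Lay the probe with its tail 2 to 6 mm clear of it (origin about 75 mm ahead of it); the carriage then pushes the probe back against it.
- feed_carriage: White carriage 60 x 62 mm, starts fully back, feeds up to 49 mm to bench -x. Origin below its front face, 48 mm under the nose's axis. Nose tube (44 mm outside, 34 mm bore) reaches 28 mm ahead of the face. In it, 6 to 14 mm behind the mouth and unseen, a sprung rubber cuff: 3 N per mm, bottoms after 8 mm. Proper closure 5 to 20 N, best 11 (cuff in by 4 mm); over 30 N harms the probe.
- knob_top (a point): Centre of the top face of the feed knob: black fluted round knob, 43 mm across, 26 mm high, axis vertical, standing 9 mm clear above the carriage. It travels with the carriage. Grip it across with the TCP about 7 mm below this point.
- feed_knob (a joint): Angle of the feed knob, 0 at the start, growing clockwise seen from above, up to 4.9. A pinion on a rack ties it to the carriage: 10 mm of feed to bench -x per radian, so the knob moves along as it turns. An even drag of 0.28 N m keeps it where it is left (shoving the carriage takes about 28 N); each newton on the cuff adds 0.01 N m.
- mouse: Bystander: black computer mouse behind the bench; leave it.
- tip_jar: Bystander: small glass jar, 57 mm high, on the right; leave it.

How it is judged:
By the outcome, as a careful person would: the job done as asked, in the order asked, and still so for the second after the job is handed in, with the robot touching nothing.
It also fails if it takes over 67 s, if anything falls off the work surface, if the arm or the gripper's body presses on something with over 40 N, if the wrist force passes 120 N, or if a joint passes its speed limit or range.

## Working session

There is one attempt and no reset: what is moved stays moved. The work goes in short steps, Python scripts to look and compute and a tool call to move; the robot and the scene stay as the last step left them, time stands still between calls to the robot, and variables do not carry over. Pictures are saved under pics/ and viewed, at most 10 in all, crops included, and the job is handed in when it is done.

Besides the shell and the picture viewer there is one more tool, called after "Emit:" as a command line: name --argument value ..., lists and objects as JSON in quotes. servo_tool: Moves the arm, as the interface text tells. Shift numbers are shares of 0.04 m and turn numbers shares of 0.12 rad, none past 1 either way. Its arguments: {"type":"object","properties":{"motion":{"type":"array"},"newtons":{"type":"number"}},"required":["motion"]}

```bash
mkdir -p pics; ls; cat > h.py <<'E'
import numpy as np,cv2
from station import bot
def cam(n):
    c=bot.get_calibration(n); p,d=bot.read_camera(n); f=192/np.tan(np.radians(c["fovy"])/2)
    return p,d,f,c["cx"],c["cy"],np.array(c["view"])
def world(u,v,d,f,cx,cy,V):
    u,v,d=map(np.asarray,(u,v,d)); P=np.stack([(u-cx)/f*d,(v-cy)/f*d,d],-1)
    return (P-V[:3,3])@V[:3,:3]
def cloud(C):
    p,d,*k=C; v,u=np.mgrid[:384,:512]; return world(u,v,d,*k)
def onplane(u,v,z,f,cx,cy,V):
    o=-V[:3,3]@V[:3,:3]; w=world(u,v,np.ones(np.shape(u)),f,cx,cy,V)-o
    return o+w*((z-o[2])/w[...,2])[...,None]
E
python3 - <<'E'
from h import *
o=bot.get_obs();print(o)
for n in("scene","top","wrist"):
    C=cam(n);np.savez(n+"0.npz",p=C[0],d=C[1],k=np.array(C[2:5]),V=C[5])
    print(n,C[2:5],C[5].round(3).tolist(),(C[1]>0).mean())
    if n!="wrist":cv2.imwrite(f"pics/{n}0.png",cv2.cvtColor(C[0],cv2.COLOR_RGB2BGR))
E
```

```text
pics
{'t': 0.0, 'q': array([-1.30507282,  0.47779759,  0.02237159,  1.55648335, -0.01147201,
        1.10930455, -0.08309054]), 'joint_vel': array([ 0.00151916,  0.0002952 ,  0.00024992, -0.00166644, -0.00066361,
       -0.00030108, -0.00049927]), 'joint_torque': array([-1.18390803e-03, -5.96438134e+01,  1.60713807e+00, -2.81204385e+01,
        1.23427444e-02,  9.01942461e-03, -3.35915547e-05]), 'eef_pos': array([0.2463234 , 0.62783263, 0.24901454]), 'tool_rot': array([-8.46544548e-05,  1.85817918e-01,  9.82583753e-01, -9.28335919e-04]), 'contact_force': array([ 0.65877835,  0.88329548, -0.01232682]), 'torque': array([0.00868838, 0.02008992, 0.0144949 ]), 'grasp_force': 0.0, 'gripper_width': 0.994410272368431}
scene (np.float64(395.7134311830296), 260.95466128125713, 198.4422272603356) [[0.549, -0.836, -0.005, -0.341], [-0.514, -0.333, -0.791, 0.364], [0.659, 0.437, -0.612, 1.203], [0.0, 0.0, 0.0, 1.0]] 0.9961446126302084
top (np.float64(359.03063201292827), 254.23901795143058, 188.73018823783215) [[-0.023, -1.0, 0.008, -0.044], [-0.989, 0.022, -0.144, 0.589], [0.144, -0.012, -0.99, 1.231], [0.0, 0.0, 0.0, 1.0]] 0.9959767659505209
wrist (np.float64(314.9720602074111), 258.42663139317705, 191.02548539292007) [[0.365, 0.931, -0.001, -0.674], [0.895, -0.35, 0.277, -0.037], [0.257, -0.102, -0.961, 0.378], [0.0, 0.0, 0.0, 1.0]] 0.9959818522135416
```

View pics/scene0.png

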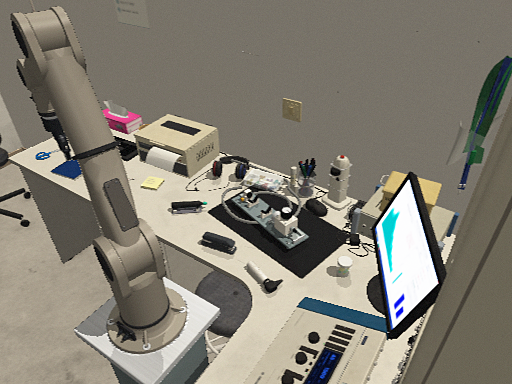

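View pics/top0.png

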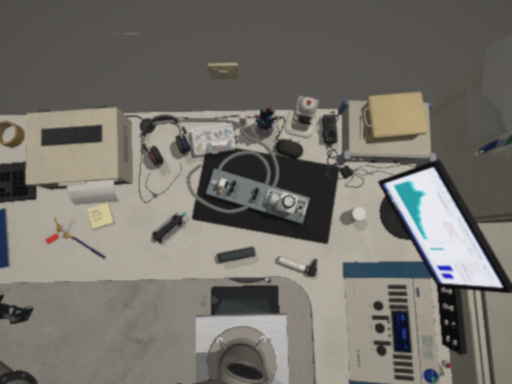

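The scene view shows the probe with its green tip at about (188,207). In the top view it lies at (168,228) with the tip at (183,214). The bench runs from (215,183) to (305,210), with the carriage and knob at (289,203).

```bash
python3 - <<'E'
from h import *
z=np.load("top0.npz");C=(z["p"],z["d"],*z["k"],z["V"]);W=cloud(C);p=z["p"]
for n,(u,v) in dict(tip=(183,214),mid=(168,228),tail=(154,239),knob=(289,202),bk=(220,185),b0=(210,183),b1=(306,213),desk=(140,250),mat=(300,228),jar=(359,214),mouse=(289,148)).items(): print(n,W[v,u].round(3),p[v,u])
hsv=cv2.cvtColor(p,cv2.COLOR_RGB2HSV)
m=(hsv[...,0]>60)&(hsv[...,0]<95)&(hsv[...,1]>90);m[:, :140]=0;m[:,200:]=0
print(W[m].mean(0),m.sum())
m=(p.max(-1)<75);m[:,:140]=0;m[:,190:]=0;m[:205]=0;m[250:]=0
P=W[m];c=P.mean(0);u,s,vt=np.linalg.svd(P[:,:2]-c[:2]);print(c,vt[0],np.percentile((P[:,:2]-c[:2])@vt[0],[2,98]),m.sum())
E
```

```text
tip [0.505 0.196 0.035] [ 76 149 127]
mid [0.457 0.248 0.034] [44 42 40]
tail [ 0.42   0.306 -0.   ] [68 65 61]
knob [ 0.528 -0.17   0.132] [186 185 184]
bk [0.598 0.06  0.081] [176 171 161]
b0 [0.613 0.1   0.035] [100 105 103]
b1 [ 0.5   -0.243  0.007] [45 47 45]
desk [ 0.382  0.355 -0.002] [174 167 156]
mat [ 0.447 -0.22   0.   ] [29 29 29]
jar [ 0.489 -0.42   0.057] [207 203 193]
mouse [ 0.736 -0.188  0.035] [49 47 46]
[0.50492572 0.19637885 0.03050601] 7
[0.4568993  0.24881867 0.03976766] [ 0.41220658 -0.91109041] [-0.05807955  0.05392277] 286
```

Emit:
servo_tool --motion '[[[1, 0.5, -0.95, 0, -0.4], [1, 0.5, -0.95, 0, -0.4], [1, 0.5, -0.95, 0, -0.4], [1, 0.5, -0.95, 0, -0.4], [1, 0.5, -0.95, 0, -0.4], [1, 0.5, -0.95, 0, -0.4], [1, 0.5, -0.95, 0, -0.4], [1, 0.5, -0.95, 0, -0.4], [1, 0.5, -0.95, 0, -0.4], [1, 0.5, -0.95, 0, -0.4], [1, 0, 0, 0, 0], [1, 0, 0, 0, 0]]]'

```text
t: 1.35
eef_pos: [0.4468, 0.2475, 0.25]
tool_rot: [-0.0, 0.415, 0.91, 0.0]
contact_force: [-0.3, 0.6, 1.4]
gripper_width: 1.0
grasp_force: 0.0
```

```bash
python3 - <<'E'
from h import *
o=bot.get_obs();print(o["eef_pos"],o["tool_rot"],o["q"])
C=cam("wrist");np.savez("w1.npz",p=C[0],d=C[1],k=np.array(C[2:5]),V=C[5])
cv2.imwrite("pics/w1.png",cv2.cvtColor(C[0],cv2.COLOR_RGB2BGR))
E
```

```text
[0.44677549 0.24747538 0.24997599] [-9.38880769e-05  4.15162634e-01  9.09747206e-01  3.60560396e-06] [-0.85765949  0.20587525  0.26573252  1.95765339 -0.06461933  0.98615124
  0.15297041]
```

View pics/w1.png

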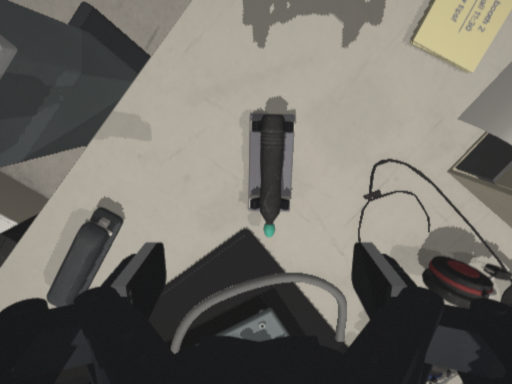

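The wrist view shows the probe standing upright in the picture, tail at (273,113) and green tip at (269,230), lying in a grey rest. The bench is partly hidden at the bottom.

```bash
cat >> h.py <<'E'
def load(n):
    z=np.load(n);return (z["p"],z["d"],*z["k"],z["V"])
def probe(C,u0,u1,v0,v1,zax=.026):
    p=C[0];W=cloud(C);hsv=cv2.cvtColor(p,cv2.COLOR_RGB2HSV)
    roi=np.zeros(p.shape[:2],bool);roi[v0:v1,u0:u1]=1
    g=roi&(hsv[...,0]>60)&(hsv[...,0]<100)&(hsv[...,1]>90)
    m=roi&(p.max(-1)<80)&(W[...,2]>.018)
    n,l,s,_=cv2.connectedComponentsWithStats(m.astype(np.uint8));k=1+s[1:,4].argmax();m=l==k
    v,u=np.nonzero(m);P=onplane(u,v,zax,*C[2:]);print("z pct",np.percentile(W[m][:,2],[5,50,95,99]),s[k])
    gv,gu=np.nonzero(g);G=onplane(gu.mean(),gv.mean(),zax,*C[2:]);print("green px",gu.mean(),gv.mean(),gv.max(),G)
    return m,P,G,W
E
python3 - <<'E'
from h import *
C=load("w1.npz");m,P,G,W=probe(C,235,310,85,245)
d=G-P.mean(0);d=d[:2]/np.hypot(*d[:2])
for _ in range(3):
    n=np.array([-d[1],d[0]]);s=P[:,:2]@d;t=P[:,:2]@n
    e=np.arange(s.min()+.015,s.max()-.035,.004);c=[];w=[]
    for a in e:
        q=t[abs(s-a)<.003];c.append((q.min()+q.max())/2);w.append(np.ptp(q))
    k=np.polyfit(e,c,1);th=np.arctan(k[0]);d=np.cos(th)*d+np.sin(th)*n
n=np.array([-d[1],d[0]]);s=P[:,:2]@d
print("yaw",np.degrees(np.arctan2(d[1],d[0])),"w",np.round(w,4))
print("s range",s.min(),s.max(),"green s",G[:2]@d)
c=np.mean((P[:,:2]@n));o=s.min()+.0715;print("origin from tail",d*o+n*np.median(c))
print("tail,front",d*s.min()+n*c,d*s.max()+n*c)
E
```

```text
z pct [0.02261785 0.03512826 0.03833918 0.03935042] [ 250  115   44  109 2643]
green px 268.71844660194176 229.6893203883495 236 [0.50755942 0.19605568 0.026     ]
yaw -50.32902836363678 w [0.0437 0.0436 0.0263 0.0264 0.0264 0.0256 0.0256 0.0255 0.0247 0.0248
 0.0248 0.0247 0.0239 0.0228 0.0227 0.0218 0.0229 0.0231 0.0232]
s range 0.04013163191620094 0.1646483697376469 green s 0.17310615343317567
origin from tail [0.46833176 0.24338756]
tail,front [0.42268774 0.29842276] [0.50217647 0.20257936]
```

```bash
python3 - <<'E'
from h import *
C=load("w1.npz");p=C[0];W=cloud(C)
a=np.radians(-50.3);d=np.array([np.cos(a),np.sin(a)]);n=np.array([-d[1],d[0]])
X=W.reshape(-1,3).reshape(384,512,3)
s=X[...,:2]@d;t=X[...,:2]@n
for v in list(range(106,124))+list(range(205,242,2)):
    r=slice(252,292);u=252+X[v,r,2].argmax()
    print(v,u,p[v,u],"s %.4f t %.4f z %.4f"%(s[v,u],t[v,u],X[v,u,2]))
m=(X[...,2]>.033)&(s>.05)&(s<.13);m[:, :235]=0;m[:,310:]=0;m[:85]=0;m[245:]=0
for lo in np.arange(.05,.13,.01):
    q=m&(abs(s-lo)<.004);print("%.3f t %.4f..%.4f zmax %.4f"%(lo,t[q].min(),t[q].max(),X[q][:,2].max()))
E
```

```text
106 261 [175 169 157] s 0.0319 t 0.5034 z 0.0011
107 279 [113 109 101] s 0.0325 t 0.5240 z 0.0013
108 266 [113 110 103] s 0.0340 t 0.5092 z 0.0009
109 283 [112 109 101] s 0.0346 t 0.5286 z 0.0019
110 291 [118 115 106] s 0.0356 t 0.5378 z 0.0013
111 286 [112 109 101] s 0.0368 t 0.5321 z 0.0018
112 287 [111 107 100] s 0.0379 t 0.5333 z 0.0013
113 290 [105 102  95] s 0.0389 t 0.5369 z 0.0012
114 257 [65 65 65] s 0.0408 t 0.4990 z 0.0036
115 270 [43 42 41] s 0.0404 t 0.5129 z 0.0305
116 269 [46 45 43] s 0.0412 t 0.5116 z 0.0365
117 274 [50 49 47] s 0.0421 t 0.5168 z 0.0373
118 273 [54 52 50] s 0.0431 t 0.5158 z 0.0380
119 274 [53 51 51] s 0.0440 t 0.5168 z 0.0387
120 273 [52 51 49] s 0.0450 t 0.5158 z 0.0394
121 275 [53 53 50] s 0.0460 t 0.5179 z 0.0391
122 272 [58 56 53] s 0.0471 t 0.5149 z 0.0386
123 273 [55 52 51] s 0.0481 t 0.5160 z 0.0382
205 268 [56 54 53] s 0.1385 t 0.5135 z 0.0378
207 269 [57 55 54] s 0.1408 t 0.5147 z 0.0380
209 270 [59 58 56] s 0.1434 t 0.5159 z 0.0373
211 271 [58 57 55] s 0.1454 t 0.5171 z 0.0383
213 270 [56 55 53] s 0.1479 t 0.5160 z 0.0381
215 268 [55 54 52]
[... 226 characters left out ...]
15  99] s 0.1663 t 0.5158 z 0.0287
227 269 [ 72 148 125] s 0.1679 t 0.5158 z 0.0309
229 268 [ 78 158 134] s 0.1704 t 0.5147 z 0.0310
231 271 [ 78 162 137] s 0.1724 t 0.5182 z 0.0321
233 270 [ 82 170 144] s 0.1753 t 0.5171 z 0.0313
235 268 [ 87 173 147] s 0.1776 t 0.5148 z 0.0318
237 283 [181 175 162] s 0.0258 t 0.5001 z 0.3735
239 254 [40 40 40] s 0.1956 t 0.4984 z 0.0046
241 254 [41 41 41] s 0.1981 t 0.4984 z 0.0052
0.050 t 0.5057..0.5260 zmax 0.0391
0.060 t 0.5049..0.5263 zmax 0.0397
0.070 t 0.5050..0.5266 zmax 0.0407
0.080 t 0.5053..0.5261 zmax 0.0391
0.090 t 0.5055..0.5264 zmax 0.0392
0.100 t 0.5069..0.5257 zmax 0.0386
0.110 t 0.5071..0.5240 zmax 0.0385
0.120 t 0.5064..0.5254 zmax 0.0380
```

Emit:
servo_tool --motion '[[[1, 0.1, -0.95, 0.1, -0.65], [1, 0.1, -0.95, 0.1, -0.65], [1, 0.1, -0.95, 0.1, -0.65], [1, 0.1, -0.95, 0.1, -0.65], [1, 0.1, -0.95, 0.1, -0.65], [1, 0.1, -0.95, 0.1, -0.65], [1, 0.1, -0.95, 0.1, -0.65], [1, 0.1, -0.95, 0.1, -0.65], [1, 0.1, -0.95, 0.1, -0.65], [1, 0.1, -0.95, 0.1, -0.65], [1, 0.1, -0.95, 0.1, -0.65], [1, 0.1, -0.95, 0.1, -0.65], [1, 0.1, -0.95, 0.1, -0.65], [1, 0, 0, 0, 0], [1, 0, 0, 0, 0]]]'

```text
t: 2.9
eef_pos: [0.4991, -0.2448, 0.3016]
tool_rot: [-0.0, 0.804, 0.595, -0.0]
contact_force: [-0.1, 0.2, 0.7]
gripper_width: 1.004
grasp_force: 0.0
```

```bash
python3 - <<'E'
from h import *
o=bot.get_obs();print(o["eef_pos"],o["tool_rot"],o["q"])
C=cam("wrist");np.savez("w2.npz",p=C[0],d=C[1],k=np.array(C[2:5]),V=C[5])
cv2.imwrite("pics/w2.png",cv2.cvtColor(C[0],cv2.COLOR_RGB2BGR))
E
```

```text
[ 0.49905809 -0.2447657   0.30163011] [-2.54996596e-04  8.03552081e-01  5.95234356e-01 -2.20944253e-04] [-0.24920178  0.27593886  0.73222463  1.81817196 -0.2031165   1.12467203
  0.25696481]
```

View pics/w2.png

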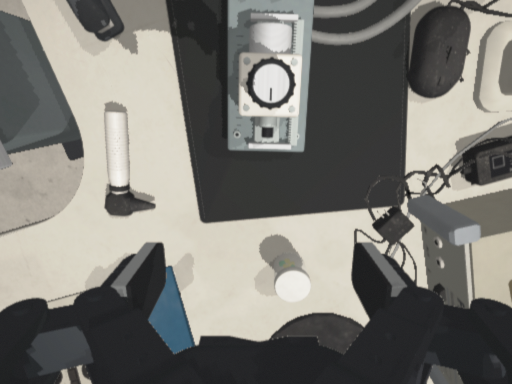

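The wrist view shows the knob at (271,83), the carriage around it, the nose tube at (272,37), and the jar at (291,285). The rest of the bench is above the frame, so I'll move back along it.

Emit:
servo_tool --motion '[[[1, 0.25, 0.95, 0, 0], [1, 0.25, 0.95, 0, 0], [1, 0.25, 0.95, 0, 0], [1, 0.25, 0.95, 0, 0], [1, 0.25, 0.95, 0, 0], [1, 0, 0, 0, 0], [1, 0, 0, 0, 0]]]'

```text
t: 3.65
eef_pos: [0.5483, -0.0523, 0.3016]
tool_rot: [-0.001, 0.802, 0.597, -0.0]
contact_force: [-0.2, -0.4, 0.2]
gripper_width: 0.999
grasp_force: 0.0
```

```bash
python3 - <<'E'
from h import *
o=bot.get_obs();print(o["eef_pos"],o["tool_rot"],o["q"])
C=cam("wrist");np.savez("w3.npz",p=C[0],d=C[1],k=np.array(C[2:5]),V=C[5])
cv2.imwrite("pics/w3.png",cv2.cvtColor(cv2.resize(C[0][:330,100:420],None,fx=1.8,fy=1.8),cv2.COLOR_RGB2BGR))
E
```

```text
[ 0.54834103 -0.0523123   0.30164596] [-5.02725409e-04  8.01998611e-01  5.97325659e-01 -1.78197588e-04] [-0.55326952  0.25301091  0.65132901  1.82581239 -0.17001332  1.11965326
 -0.1330905 ]
```

View pics/w3.png

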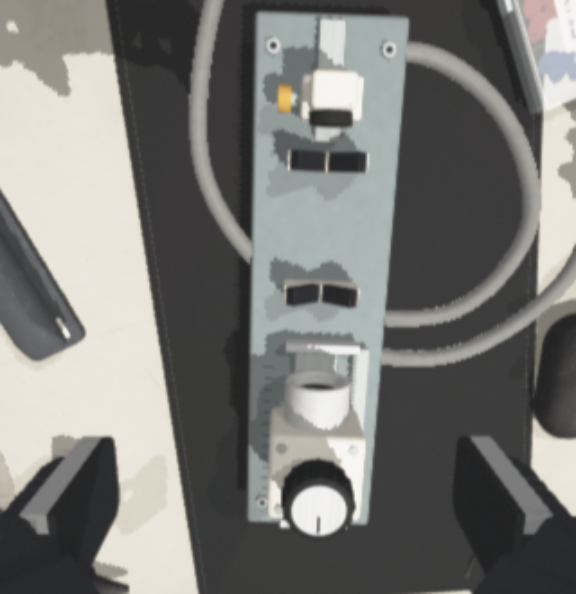

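The view shows the whole bench. In crop pixels: backstop rubber at (331,117), V saddles at (328,160) and (321,294), nose tube at (318,400), knob top at (319,508).

```bash
python3 - <<'E'
from h import *
C=load("w3.npz");p=C[0];W=cloud(C)
C2=load("w2.npz");W2=cloud(C2)
v,u=np.mgrid[:384,:512]
m=(abs(W[...,2]-.034)<.006)&(u>225)&(u<335)&(v<300)&(p[...,2]>70)
n,l,s,_=cv2.connectedComponentsWithStats(m.astype(np.uint8));k=1+s[1:,4].argmax();m=l==k
print("base z",np.median(W[m][:,2]),s[k])
r=cv2.minAreaRect((W[m][:,:2]*1000).astype(np.float32));print("rect",r,cv2.boxPoints(r).round(1).tolist())
# axis
L=cv2.boxPoints(r);e=[L[1]-L[0],L[2]-L[1]];a=max(e,key=np.linalg.norm);a=a/np.linalg.norm(a)
if a[1]>0:a=-a
b=np.array([-a[1],a[0]]);c=np.array(r[0])/1000
print("yaw",np.degrees(np.arctan2(a[1],a[0])))
S=(W[...,:2]-c)@a;T=(W[...,:2]-c)@b
def rep(n,mm):
    print(n,mm.sum(),"S",np.percentile(S[mm],[1,50,99]).round(4),"T",np.percentile(T[mm],[1,50,99]).round(4),"z",np.percentile(W[mm][:,2],[1,50,99]).round(4))
def box(x0,x1,y0,y1): return (u>=100+x0/1.8)&(u<=100+x1/1.8)&(v>=y0/1.8)&(v<=y1/1.8)
rep("sad1",box(275,380,145,178)&(W[...,2]>.05))
rep("sad2",box(270,370,275,312)&(W[...,2]>.05))
rep("bkrub",box(300,362,104,132)&(W[...,2]>.055)&(p.max(-1)<70))
rep("bkwhite",box(295,370,60,115)&(W[...,2]>.055)&(p.min(-1)>120))
rep("tube",box(280,360,370,430)&(W[...,2]>.06))
for n,CC,WW,cc in (("w3",C,W,(319,508)),("w2",C2,W2,None)):
    q=CC[0].astype(int)
    mm=(WW[...,2]>.115)&(WW[...,2]<.145)&(v<330); w=mm&(q.min(-1)>110)
    P=WW[w]; 
    for nm,k in (("white",w),("all",mm)):
        P=WW[k];(x,y),rad=cv2.minEnclosingCircle((P[:,:2]*1000).astype(np.float32));vv,uu=np.nonzero(k)
        print(n,nm,"n",k.sum(),"circ",round(x,1),round(y,1),round(rad,1),"z",np.median(P[:,2]).round(4),"px",uu.mean().round(1),vv.mean().round(1))
# profile across saddles
for nm,y in (("sad1",160),("sad2",294)):
    vv=int(y/1.8);rr=slice(255,310)
    print(nm,[(round(float(t)*1000,1),round(float(z)*1000,1)) for t,z in zip(T[vv,rr],W[vv,rr,2]) if z>.045])
E
```

```text
base z 0.03411540961910713 [  237     6    98   285 14179]
rect ((572.8095092773438, -70.02531433105469), (359.31536865234375, 106.25062561035156), 71.42623138427734) [[465.20001220703125, -223.39999389648438], [565.9000244140625, -257.20001220703125], [680.4000244140625, 83.4000015258789], [579.7000122070312, 117.19999694824219]]
yaw -108.57376
sad1 518 S [-0.0974 -0.0914 -0.0855] T [-0.0293 -0.0042  0.019 ] z [0.0503 0.0619 0.0688]
sad2 467 S [-0.0784 -0.0086 -0.0018] T [-0.0304 -0.0047  0.0187] z [0.0503 0.0612 0.4251]
bkrub 175 S [-0.1175 -0.1142 -0.1111] T [-0.0175 -0.0065  0.0053] z [0.0704 0.079  0.0822]
bkwhite 767 S [-0.1387 -0.128  -0.104 ] T [-0.0276 -0.007   0.0123] z [0.0576 0.0824 0.2007]
tube 1014 S [0.0471 0.0605 0.0763] T [-0.0283 -0.0057  0.0231] z [0.0608 0.0857 0.0915]
w3 white n 725 circ 535.7 -168.4 21.3 z 0.1336 px 277.3 283.2
w3 all n 1422 circ 534.9 -167.9 22.6 z 0.133 px 276.4 278.1
w2 white n 4150 circ 627.4 -316.5 191.8 z 0.1168 px 423.0 208.2
w2 all n 4909 circ 626.8 -314.1 194.2 z 0.1171 px 402.0 191.2
sad1 [(-29.2, 59.6), (-28.1, 63.9), (-27.1, 64.5), (
[... 494 characters left out ...]
(11.7, 68.1), (12.7, 68.8), (14.1, 65.9), (15.4, 64.6), (16.4, 64.7), (17.6, 64.4), (19.3, 60.1)]
sad2 [(-28.6, 60.5), (-27.5, 65.5), (-26.3, 65.9), (-25.2, 66.9), (-24.1, 68.5), (-22.9, 67.0), (-21.8, 68.5), (-20.6, 66.1), (-19.4, 65.9), (-18.2, 63.1), (-17.0, 63.4), (-15.8, 61.2), (-14.5, 59.4), (-13.3, 58.2), (-12.0, 57.0), (-10.8, 56.5), (-9.5, 54.0), (-8.3, 53.6), (-7.0, 51.9), (-5.7, 50.9), (-4.4, 50.0), (-3.3, 51.5), (-30.4, 425.1), (-1.2, 54.5), (-0.2, 56.7), (1.2, 55.3), (2.2, 57.3), (3.3, 57.7), (4.3, 59.6), (5.4, 61.0), (6.4, 62.4), (7.6, 62.1), (8.6, 63.2), (9.7, 64.1), (10.6, 66.7), (11.7, 67.0), (12.8, 67.7), (13.8, 68.5), (15.2, 66.9), (16.6, 64.6), (17.8, 64.0), (19.6, 59.9)]
```

Emit:
servo_tool --motion '[[[1, -0.25, 0.85, -0.5, 0.91], [1, -0.25, 0.85, -0.5, 0.91], [1, -0.25, 0.85, -0.5, 0.91], [1, -0.25, 0.85, -0.5, 0.91], [1, -0.25, 0.85, -0.5, 0.91], [1, -0.25, 0.85, -0.5, 0.91], [1, -0.25, 0.85, -0.5, 0.91], [1, -0.25, 0.85, -0.5, 0.91], [1, -0.25, 0.85, -0.5, 0.91], [1, 0, 0, 0, 0], [1, 0, 0, 0, 0]]]'

```text
t: 4.8
eef_pos: [0.4582, 0.25, 0.1217]
tool_rot: [-0.0, 0.428, 0.904, -0.001]
contact_force: [-0.2, -0.3, 0.2]
gripper_width: 0.998
grasp_force: 0.0
```

```bash
python3 - <<'E'
from h import *
o=bot.get_obs();q=o["tool_rot"];print(o["eef_pos"],np.degrees(2*np.arctan2(q[2],q[1]))-90,o["q"])
C=load("w1.npz");W=cloud(C);print("rest",[(u,(W[v,u]*1000).round(1).tolist()) for v in(150,165) for u in(246,251,254,257,288,291,295)])
# second view of the probe for triangulation of the green tip / tail row
D=cam("wrist");np.savez("w4.npz",p=D[0],d=D[1],k=np.array(D[2:5]),V=D[5])
try:
    m,P,G,W4=probe(D,150,380,0,300)
    a=np.radians(-50.3);d=np.array([np.cos(a),np.sin(a)]);n=np.array([-d[1],d[0]])
    S=W4[...,:2]@d;T=W4[...,:2]@n;h=m&(W4[...,2]>.03)
    print("s",np.percentile(S[h],[.5,99.5]),"t",np.percentile(T[h],[1,99]),"z",np.percentile(W4[h][:,2],[50,98]))
    for lo in np.arange(.05,.15,.02):
        k=h&(abs(S-lo)<.004)
        if k.any():print(lo.round(3),T[k].min(),T[k].max())
except Exception as e:print(e)
cv2.imwrite("pics/w4.png",cv2.cvtColor(D[0],cv2.COLOR_RGB2BGR))
E
```

```text
[0.45815525 0.24999587 0.12166571] 39.29691072037042 [-0.83761226  0.40526317  0.26983464  2.04589214 -0.16115576  0.71122447
  0.21981242]
rest [(246, [427.4, 247.2, 0.1]), (251, [431.6, 251.7, 4.3]), (254, [434.2, 254.1, 5.1]), (257, [436.8, 256.4, 5.0]), (288, [464.4, 280.2, 4.3]), (291, [467.0, 282.5, 4.6]), (295, [471.3, 285.4, 0.7]), (246, [439.0, 233.6, 1.1]), (251, [443.1, 238.3, 5.6]), (254, [445.8, 240.5, 5.1]), (257, [448.7, 242.6, 3.4]), (288, [476.5, 267.0, 4.6]), (291, [479.3, 269.3, 3.9]), (295, [483.8, 272.1, -0.4])]
z pct [0.02214086 0.0350997  0.03825775 0.03916337] [ 231  114   66  167 6342]
green px 263.52320675105483 287.80168776371306 297 [0.50796659 0.19526596 0.026     ]
s [0.03106349 0.15829037] t [0.50445663 0.52707177] z [0.03594752 0.03888108]
0.05 0.5039564943352919 0.5275480218474593
0.07 0.5036287997687683 0.5277993811088223
0.09 0.5040361474542959 0.5274193590845518
0.11 0.5051504982779741 0.5261960428456611
0.13 0.504782043088452 0.5270598911669525
```

View pics/w4.png

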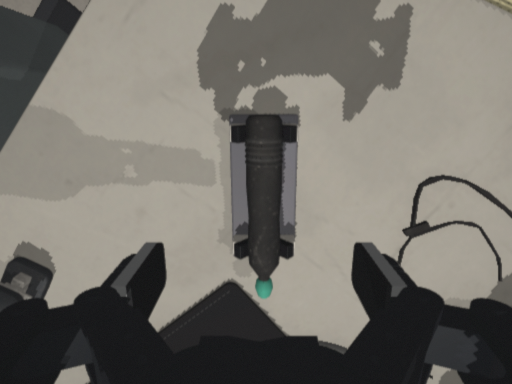

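The probe lies between the fingers, tail at (263,114) and green tip at (264,288). I'll sharpen the tail position before gripping, since the two views disagree.

```bash
python3 - <<'E'
from h import *
C=load("w4.npz");W=cloud(C);p=C[0]
a=np.radians(-50.3);d=np.array([np.cos(a),np.sin(a)]);n=np.array([-d[1],d[0]])
for v in list(range(108,126,1))+list(range(255,300,3)):
    x=W[v,256:272];x=x[np.argsort(x[:,2])];x=x[12]
    q=onplane(264,v,.026,*C[2:])
    print(v,p[v,264],"s %.4f z %.4f  plane s %.4f"%(x[:2]@d,x[2],q[:2]@d))
E
```

```text
108 [108 104  97] s 0.0367 z 0.0005  plane s 0.0361
109 [108 103  97] s 0.0374 z 0.0004  plane s 0.0367
110 [108 104  98] s 0.0381 z 0.0001  plane s 0.0374
111 [107 103  96] s 0.0388 z 0.0003  plane s 0.0380
112 [104 100  93] s 0.0396 z 0.0003  plane s 0.0387
113 [88 86 80] s 0.0403 z 0.0002  plane s 0.0394
114 [59 58 55] s 0.0401 z 0.0253  plane s 0.0400
115 [37 36 36] s 0.0404 z 0.0328  plane s 0.0407
116 [40 40 38] s 0.0409 z 0.0359  plane s 0.0413
117 [45 44 42] s 0.0415 z 0.0361  plane s 0.0420
118 [46 46 44] s 0.0421 z 0.0366  plane s 0.0427
119 [49 48 47] s 0.0427 z 0.0369  plane s 0.0433
120 [49 48 46] s 0.0433 z 0.0377  plane s 0.0440
121 [51 49 47] s 0.0439 z 0.0381  plane s 0.0446
122 [51 50 48] s 0.0445 z 0.0380  plane s 0.0453
123 [49 47 45] s 0.0452 z 0.0372  plane s 0.0460
124 [51 49 48] s 0.0458 z 0.0377  plane s 0.0466
125 [49 48 46] s 0.0464 z 0.0381  plane s 0.0473
255 [53 51 50] s 0.1396 z 0.0372  plane s 0.1454
258 [55 54 52] s 0.1422 z 0.0368  plane s 0.1480
261 [57 56 54] s 0.1449 z 0.0363  plane s 0.1506
264 [55 54 52] s 0.1472 z 0.0366  plane s 0.1532
267 [53 52 50] s 0.1497 z 0.0366  plane s 0.1558
270 [56 55 53] s 0.1525 z 0.0361  plane s 0.1584
273 [49 48 47] s 0.1565 z 0.0336  plane s 0.1610
276 [49 47 46] s 0.1608 z 0.0308  plane s 0.1637
279 [51 50 48] s 0.1649 z 0.0283  plane s 0.1663
282 [ 58 114  97] s 0.1671 z 0.0290  plane s 0.1690
285 [ 67 139 118] s 0.1686 z 0.0308  plane s 0.1717
288 [ 73 150 127] s 0.1714 z 0.0305  plane s 0.1744
291 [ 78 161 137] s 0.1738 z 0.0310  plane s 0.1771
294 [ 79 162 137] s 0.1766 z 0.0308  plane s 0.1799
297 [ 87 162 139] s 0.1804 z 0.0292  plane s 0.1827
```

Emit:
servo_tool --motion '[[[1, 0.045, 0.08, -0.5, 0.06], [1, 0, 0, -0.6, 0], [1, 0, 0, -0.6, 0], [1, 0, 0, -0.45, 0], [1, 0, 0, -0.2, 0], [1, 0, 0, 0, 0], [1, 0, 0, 0, 0]]]' --newtons 40

```text
t: 5.55
eef_pos: [0.4612, 0.2532, 0.029]
tool_rot: [0.001, 0.426, 0.905, 0.001]
contact_force: [0.0, -0.3, 0.1]
gripper_width: 0.999
grasp_force: 0.0
```

Emit:
servo_tool --motion '[[[1, 0, 0, -0.05, 0], [0, 0, 0, 0, 0], [0, 0, 0, 0, 0], [0, 0, 0, 0, 0], [0, 0, 0, 0, 0], [0, 0, 0, 0, 0], [0, 0, 0, 0, 0], [0, 0, 0, 0, 0], [0, 0, 0, 0, 0]]]' --newtons 40

```text
t: 6.45
eef_pos: [0.4601, 0.2535, 0.0262]
tool_rot: [-0.0, 0.425, 0.905, -0.0]
contact_force: [-2.4, -1.7, 5.1]
gripper_width: 0.284
grasp_force: 39.1
```

Emit:
servo_tool --motion '[[[0, 0, 0, 0.5, 0], [0, 0, 0, 0.9, 0], [0, 0, 0, 0.9, 0], [0, 0, 0, 0.9, 0], [0, 0.2, -0.4, 0, -0.5], [0, 0.34, -0.77, 0, -0.92], [0, 0.34, -0.77, 0, -0.92], [0, 0.34, -0.77, 0, -0.92], [0, 0.34, -0.77, 0, -0.92], [0, 0.34, -0.77, 0, -0.92], [0, 0.34, -0.77, 0, -0.92], [0, 0.34, -0.77, 0, -0.92], [0, 0.34, -0.77, 0, -0.92], [0, 0.17, -0.33, 0, -0.59], [0, 0, 0, 0, 0], [0, 0, 0, 0, 0]]]'

```text
t: 8.05
eef_pos: [0.5832, -0.0221, 0.153]
tool_rot: [-0.0, 0.811, 0.585, -0.001]
contact_force: [-0.7, 0.7, -1.5]
gripper_width: 0.29
grasp_force: 39.5
```

```bash
python3 - <<'E'
from h import *
o=bot.get_obs();q=o["tool_rot"];print(o["eef_pos"],np.degrees(2*np.arctan2(q[2],q[1]))-90,o["q"],o["contact_force"],o["gripper_width"],o["grasp_force"])
D=cam("wrist");np.savez("w5.npz",p=D[0],d=D[1],k=np.array(D[2:5]),V=D[5])
cv2.imwrite("pics/w5.png",cv2.cvtColor(D[0],cv2.COLOR_RGB2BGR))
E
```

```text
[ 0.58316212 -0.02214536  0.15295025] -18.378425366039735 [-0.50424025  0.49413181  0.57693405  1.89608136 -0.34971195  0.85418474
 -0.06914413] [-0.73449122  0.72627927 -1.51891711] 0.290453500769725 39.51795878238045
```

View pics/w5.png

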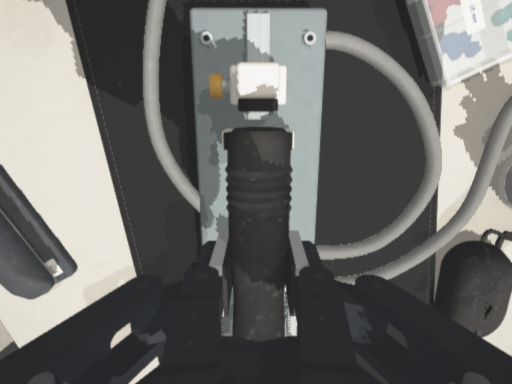

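The probe is gripped with its tail at (259,128), and the backstop rubber is at (259,104). I'll compare the tail with the backstop in this view.

```bash
python3 - <<'E'
from h import *
C=load("w5.npz");W=cloud(C);p=C[0]
th=np.radians(-108.4);a=np.array([np.cos(th),np.sin(th)]);b=np.array([-a[1],a[0]]);c=np.array([.5728,-.07])
S=(W[...,:2]-c)@a*1000;T=(W[...,:2]-c)@b*1000;Z=W[...,2]*1000
v,u=np.mgrid[:384,:512]
for r in range(92,140,2):
    k=slice(250,268);i=np.argsort(Z[r,k])[9]+250
    print(r,p[r,i],"S %.1f T %.1f z %.1f"%(S[r,i],T[r,i],Z[r,i]))
for r in (150,190,220):
    k=(Z[r]>150)&(u[r]>215)&(u[r]<305);print(r,S[r][k].mean(),"T",T[r][k].min(),T[r][k].max(),Z[r][k].max())
k=(Z>52)&(Z<72)&(v>122)&(v<155)&(u>215)&(u<300);print("saddle S",np.percentile(S[k],[1,50,99]),"T",T[k].min(),T[k].max())
k=(Z>65)&(Z<95)&(v>95)&(v<115)&(u>230)&(u<285)&(p.max(-1)<70);print("rub S",np.percentile(S[k],[1,50,99]),"T",np.percentile(T[k],[1,99]),Z[k].max())
E
```

```text
92 [184 179 169] S -122.9 T -0.2 z 83.0
94 [172 167 158] S -121.8 T -7.8 z 83.0
96 [150 145 138] S -120.7 T -4.9 z 82.4
98 [85 83 80] S -119.6 T -1.3 z 81.0
100 [42 41 39] S -118.4 T -4.9 z 80.5
102 [42 41 41] S -117.3 T -6.7 z 80.3
104 [42 42 41] S -116.1 T -1.3 z 80.7
106 [41 41 39] S -115.0 T -8.5 z 80.5
108 [42 42 41] S -113.8 T -4.9 z 80.4
110 [55 56 53] S -112.7 T -4.9 z 80.6
112 [177 181 176] S -111.5 T -3.7 z 80.5
114 [206 210 204] S -108.7 T -2.1 z 40.0
116 [207 211 206] S -107.3 T -8.6 z 40.0
118 [186 191 185] S -105.8 T -4.3 z 40.1
120 [104 111 109] S -104.1 T 1.0 z 34.2
122 [105 111 110] S -102.6 T 0.3 z 34.3
124 [103 108 108] S -101.1 T -1.2 z 34.4
126 [82 86 86] S -99.6 T -5.0 z 33.8
128 [43 43 43] S -107.9 T -7.1 z 152.3
130 [43 42 42] S -107.7 T -6.2 z 158.2
132 [71 70 67] S -107.3 T -3.3 z 161.7
134 [73 72 69] S -106.7 T -4.4 z 162.4
136 [77 75 73] S -106.0 T -4.0 z 163.1
138 [79 77 75] S -105.4 T -3.7 z 163.3
150 -101.1123468174365 T -16.838901216729127 7.714248455229041 276.3752605407872
190 -86.69058415387212 T -17.521949545034804 8.529120552488157 276.3752605407872
220 -73.72481291754282 T -16.643313760873447 7.520543876424853 165.73897226826827
saddle S [-97.60042879 -93.61625703 -85.98988672] T -29.770404619010595 19.651605871056095
rub S [-119.03577005 -115.56848239 -112.01163995] T [-17.67962378   6.26999275] 82.42047908072855
```

Emit:
servo_tool --motion '[[[0, 0, 0, -0.5, 0], [0, 0, 0, -0.6, 0], [0, 0, 0, -0.5, 0], [0, 0, 0, -0.25, 0], [0, 0, 0, -0.1, 0], [0, 0, 0, 0, 0], [0, 0, 0, 0, 0]]]'

```text
t: 8.8
eef_pos: [0.5845, -0.0218, 0.0768]
tool_rot: [0.0, 0.811, 0.585, 0.001]
contact_force: [-0.1, -0.8, 0.2]
gripper_width: 0.282
grasp_force: 39.5
```

Emit:
servo_tool --motion '[[[0, 0, 0, -0.05, 0], [0, 0, 0, -0.05, 0], [0, 0, 0, 0, 0], [0, 0, 0, 0, 0]]]'

```text
t: 9.2
eef_pos: [0.5839, -0.022, 0.0721]
tool_rot: [-0.0, 0.811, 0.585, 0.0]
contact_force: [0.5, -0.1, -0.4]
gripper_width: 0.283
grasp_force: 39.5
```

Emit:
servo_tool --motion '[[[0, 0, 0, -0.05, 0], [0, 0, 0, 0, 0], [0, 0, 0, 0, 0]]]'

```text
t: 9.5
eef_pos: [0.5837, -0.0219, 0.0699]
tool_rot: [-0.0, 0.811, 0.585, -0.0]
contact_force: [0.1, 0.4, -0.4]
gripper_width: 0.279
grasp_force: 39.6
```

Emit:
servo_tool --motion '[[[0, 0, 0, -0.03, 0], [0, 0, 0, 0, 0], [0, 0, 0, 0, 0]]]'

```text
t: 9.8
eef_pos: [0.5837, -0.0219, 0.0696]
tool_rot: [-0.0, 0.811, 0.585, 0.0]
contact_force: [-5.1, 0.5, 9.4]
gripper_width: 0.28
grasp_force: 40.5
```

Emit:
servo_tool --motion '[[[0.4, 0, 0, 0, 0], [0.5, 0, 0, 0, 0], [1, 0, 0, 0, 0], [1, 0, 0, 0, 0], [1, 0, 0, 0, 0], [1, 0, 0, 0, 0], [1, 0, 0, 0.4, 0], [1, 0, 0, 0.8, 0], [1, 0, 0, 0.9, 0], [1, -0.1, -0.4, 0.9, 0], [1, -0.3, -0.9, 0.9, 0], [1, -0.3, -0.9, 0.9, 0], [1, -0.1, -0.4, 0.9, 0], [1, 0, 0, 0, 0], [1, 0, 0, 0, 0]]]'

```text
t: 11.3
eef_pos: [0.5531, -0.1232, 0.2951]
tool_rot: [0.0, 0.811, 0.585, 0.001]
contact_force: [0.0, 0.8, -1.4]
gripper_width: 0.997
grasp_force: 0.0
```

```bash
python3 - <<'E'
from h import *
o=bot.get_obs();q=o["tool_rot"];print(o["eef_pos"],np.degrees(2*np.arctan2(q[2],q[1]))-90,o["q"])
C=cam("wrist");np.savez("w6.npz",p=C[0],d=C[1],k=np.array(C[2:5]),V=C[5])
cv2.imwrite("pics/w6.png",cv2.cvtColor(cv2.resize(C[0][:330,100:420],None,fx=1.8,fy=1.8),cv2.COLOR_RGB2BGR))
W=cloud(C);p=C[0];v,u=np.mgrid[:384,:512]
th=np.radians(-108.4);a=np.array([np.cos(th),np.sin(th)]);b=np.array([-a[1],a[0]]);c=np.array([.5728,-.07])
S=(W[...,:2]-c)@a*1000;T=(W[...,:2]-c)@b*1000;Z=W[...,2]*1000
m=(Z>126)&(Z<142)&(v<330)
for nm,k in(("white",m&(p.min(-1)>110)),("all",m)):
    (x,y),r=cv2.minEnclosingCircle((W[k][:,:2]*1000).astype(np.float32));print(nm,x,y,r,np.median(Z[k]),k.sum(),"S",np.median(S[k]),"T",np.median(T[k]))
for s in range(-116,60,4):
    k=(abs(S-s)<1.5)&(abs(T+5)<16)&(Z>72)&(Z<100)
    if k.sum()>5:print(s,"T %.1f..%.1f"%(T[k].min(),T[k].max()),"z %.1f"%np.percentile(Z[k],95),p[k].mean(0).astype(int))
k=(Z>60)&(Z<100)&(S>20)&(S<85)&(abs(T+5)<25);print("tube S",np.percentile(S[k],[.5,2]))
E
```

```text
[ 0.55309554 -0.12323044  0.29514806] -18.46053724373367 [-4.44390136e-01  2.97330441e-01  6.93651475e-01  1.80291810e+00
 -2.11899812e-01  1.11375426e+00 -7.24997542e-04]
white 534.7022094726562 -168.5379638671875 22.189027786254883 133.5893984712255 903 S 105.06383282184566 T -5.053016461442146
all 534.56982421875 -168.15829467773438 22.397727966308594 133.22916469341328 1459 S 103.1827075825127 T -5.062209674553279
-104 T -16.4..6.1 z 80.9 [67 65 64]
-100 T -16.4..6.1 z 80.7 [66 65 63]
-96 T -16.5..6.1 z 80.8 [66 65 63]
-92 T -17.5..7.1 z 81.5 [78 76 74]
-88 T -17.6..7.2 z 80.9 [71 70 68]
-84 T -16.7..7.2 z 81.3 [75 73 70]
-80 T -16.7..7.2 z 81.5 [79 78 76]
-76 T -16.9..7.2 z 81.3 [72 70 69]
-72 T -16.9..7.3 z 81.0 [71 69 67]
-68 T -16.9..6.2 z 81.4 [70 68 66]
-64 T -17.0..6.3 z 80.7 [68 67 65]
-60 T -17.1..7.3 z 81.1 [68 67 65]
-56 T -17.2..6.3 z 81.0 [67 65 64]
-52 T -16.2..6.3 z 80.3 [68 67 65]
-48 T -16.2..6.4 z 80.6 [69 68 66]
-44 T -16.2..6.4 z 80.0 [70 69 67]
-40 T -15.3..5.4 z 79.9 [72 70 68]
-36 T -15.4..5.4 z 80.0 [68 67 65]
-32 T -15.4..5.4 z 79.4 [68 67 66]
-28 T -15.4..5.4 z 79.4 [69 67 66]
-24 T -15.5..5.4 z 79.7 [70 68 67]
-20 T -15.6..5.4 z 80.0 [69 67 66]
-16 T -15.6..6.5 z 80.1 [71 69 67]
-12 T -15.7..6.5 z 79.8 [70 69 67]
-8 T -15.7..5.5 z 80.2 [71 69 68]
-4 T -15.8..5.5 z 79.9 [74 72 70]
0 T -15.8..5.5 z 79.5 [72 70 68]
4 T -14.8..5.5 z 79.2 [71 70 69]
8 T -13.8..3.4 z 78.0 [69 68 67]
12 T -8.4..-0.9 z 74.8 [70 69 67]
20 T -9.6..-0.9 z 73.6 [100 205 175]
24 T -9.6..-0.9 z 74.1 [110 219 191]
28 T -9.6..-0.9 z 74.1 [111 220 193]
32 T -7.5..-2.0 z 73.2 [111 213 184]
48 T -20.4..10.9 z 90.2 [217 216 215]
52 T -20.4..10.9 z 90.2 [228 227 226]
56 T -20.5..11.0 z 90.5 [229 228 227]
tube S [20.83440163 23.11986183]
```

View pics/w6.png

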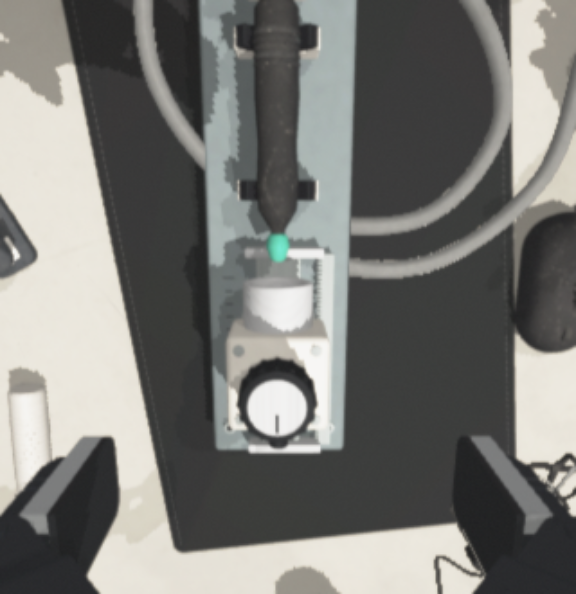

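The probe lies level and central in both saddles, tip towards the carriage: tail saddle at (277,40), front saddle at (278,190), green tip at (279,246). The knob top is at (277,406). Next I pre-rotate the wrist counter-clockwise above the knob, so that one clockwise stroke is enough.

Emit:
servo_tool --motion '[[[1, -0.09, -0.22, 0, 1], [1, -0.09, -0.22, 0, 1], [1, -0.09, -0.22, -0.2, 1], [1, -0.09, -0.22, -0.2, 1], [1, -0.09, -0.25, -0.2, 1], [1, 0, 0, -0.2, 1], [1, 0, 0, -0.2, 1], [1, 0, 0, -0.2, 1], [1, 0, 0, -0.2, 1], [1, 0, 0, -0.2, 1], [1, 0, 0, -0.2, 1], [1, 0, 0, -0.2, 1], [1, 0, 0, -0.2, 1], [1, 0, 0, -0.2, 1], [1, 0, 0, 0, 1], [1, 0, 0, 0, 1], [1, 0, 0, 0, 1], [1, 0, 0, 0, 0], [1, 0, 0, 0, 0], [1, 0, 0, 0, 0]]]' --newtons 80

```text
t: 13.35
eef_pos: [0.5347, -0.1675, 0.1971]
tool_rot: [-0.001, -0.073, 0.997, 0.0]
contact_force: [-0.4, -0.2, 0.1]
gripper_width: 0.999
grasp_force: 0.0
```

```bash
cat > st.py <<'E'
from h import *
o=bot.get_obs();q=o["tool_rot"];print(o["t"],o["eef_pos"].round(4),"yaw",np.degrees(2*np.arctan2(q[2],q[1]))-90,o["q"].round(2),"F",o["contact_force"].round(1),"M",o["torque"].round(3),o["gripper_width"],o["grasp_force"])
E
python3 st.py
```

```text
13.35 [ 0.5347 -0.1675  0.1971] yaw 98.39911141357996 [-0.01  0.35  0.26  1.9  -0.11  0.9   2.02] F [-0.4 -0.2  0.1] M [ 0.029  0.044 -0.004] 0.9992710362021912 0.0
```

Emit:
servo_tool --motion '[[[1, 0, -0.02, -0.5, 0], [1, 0, 0, -0.6, 0], [1, 0, 0, -0.45, 0], [1, 0, 0, -0.2, 0], [1, 0, 0, 0, 0], [1, 0, 0, 0, 0], [0, 0, 0, 0, 0], [0, 0, 0, 0, 0], [0, 0, 0, 0, 0], [0, 0, 0, 0, 0], [0, 0, 0, 0, 0], [0, 0, 0, 0, 0], [0, 0, 0, 0, 0]]]' --newtons 80

```text
t: 14.65
eef_pos: [0.5351, -0.1673, 0.1288]
tool_rot: [0.0, -0.074, 0.997, 0.001]
contact_force: [-3.6, 4.5, 10.5]
gripper_width: 0.476
grasp_force: 79.6
```

```bash
python3 st.py
```

```text
14.65 [ 0.5351 -0.1673  0.1288] yaw 98.52598743511186 [ 0.01  0.45  0.23  1.95 -0.15  0.76  2.05] F [-3.6  4.5 10.5] M [ 1.04   0.793 -0.117] 0.4755849779211507 79.58363771438599
```

Emit:
servo_tool --motion '[[[0, 0.005, 0.015, 0, -0.5], [0, 0.01, 0.029, 0, -1], [0, 0.01, 0.029, 0, -1], [0, 0.01, 0.029, 0, -1], [0, 0.01, 0.029, 0, -1], [0, 0.01, 0.029, 0, -1], [0, 0, 0, 0, 0]]]'

```text
t: 15.35
eef_pos: [0.5371, -0.1616, 0.1288]
tool_rot: [-0.0, 0.255, 0.967, 0.001]
contact_force: [-4.9, 3.0, 10.9]
gripper_width: 0.474
grasp_force: 79.8
```

```bash
python3 st.py
```

```text
15.35 [ 0.5371 -0.1616  0.1288] yaw 60.496637292640344 [-0.13  0.46  0.4   1.96 -0.26  0.77  1.48] F [-4.9  3.  10.9] M [ 0.593  0.959 -0.219] 0.4740543482134596 79.78100538253784
```

Emit:
servo_tool --motion '[[[0, 0.01, 0.029, 0, -1], [0, 0.01, 0.029, 0, -1], [0, 0.01, 0.029, 0, -1], [0, 0.01, 0.029, 0, -1], [0, 0.01, 0.029, 0, -1], [0, 0.01, 0.029, 0, -1], [0, 0.01, 0.029, 0, -1]]]'

```text
t: 16.05
eef_pos: [0.5391, -0.1542, 0.1288]
tool_rot: [-0.001, 0.627, 0.779, 0.0]
contact_force: [-6.7, 1.0, 13.4]
gripper_width: 0.475
grasp_force: 80.3
```

```bash
python3 st.py
```

```text
16.05 [ 0.5391 -0.1542  0.1288] yaw 12.298342224828119 [-0.31  0.51  0.62  1.97 -0.41  0.79  0.77] F [-6.7  1.  13.4] M [0.28  1.546 0.299] 0.47544400165050094 80.32166004180908
```

Emit:
servo_tool --motion '[[[0, 0.01, 0.029, 0, -1], [0, 0.01, 0.029, 0, -1], [0, 0.01, 0.029, 0, -1], [0, 0.01, 0.029, 0, -1], [0, 0.01, 0.029, 0, -1], [0, 0.01, 0.029, 0, -1]]]'

```text
t: 16.65
eef_pos: [0.5407, -0.1472, 0.1288]
tool_rot: [-0.002, 0.862, 0.508, -0.001]
contact_force: [-10.1, 1.8, 16.9]
gripper_width: 0.477
grasp_force: 80.7
```

```bash
python3 st.py
```

```text
16.65 [ 0.5407 -0.1472  0.1288] yaw -28.97190907308282 [-0.45  0.57  0.81  1.98 -0.56  0.84  0.17] F [-10.1   1.8  16.9] M [0.455 2.082 0.316] 0.4770374973472857 80.72384119033813
```

Emit:
servo_tool --motion '[[[0, -0.01, 0.029, 0.02, -1], [0, -0.01, 0.029, 0.02, -1], [0, 0.01, 0.029, 0, -1]]]'

```text
t: 16.95
eef_pos: [0.5414, -0.1436, 0.1291]
tool_rot: [-0.0, 0.938, 0.346, -0.0]
contact_force: [-1.0, 0.4, -2.7]
gripper_width: 0.479
grasp_force: 82.2
```

```bash
python3 st.py
```

```text
16.95 [ 0.5414 -0.1436  0.1291] yaw -49.558992483895516 [-0.51  0.61  0.91  1.98 -0.64  0.86 -0.12] F [-1.   0.4 -2.7] M [-0.214  0.27   0.329] 0.4789542923154561 82.18324184417725
```

Emit:
servo_tool --motion '[[[0, 0.01, 0.029, 0, -1], [0, 0.01, 0.029, 0, -1]]]'

```text
t: 17.15
eef_pos: [0.5421, -0.1411, 0.1291]
tool_rot: [-0.001, 0.973, 0.231, -0.001]
contact_force: [-1.8, -0.9, -1.3]
gripper_width: 0.477
grasp_force: 82.3
```

```bash
python3 st.py
```

```text
17.15 [ 0.5421 -0.1411  0.1291] yaw -63.29788080945292 [-0.55  0.65  0.97  1.98 -0.69  0.89 -0.31] F [-1.8 -0.9 -1.3] M [-0.124  0.418  0.344] 0.47747485154659947 82.31253862380981
```

Emit:
servo_tool --motion '[[[0, 0.01, 0.029, 0, -1], [0, 0.005, 0.015, 0, -0.5]]]'

```text
t: 17.35
eef_pos: [0.5425, -0.1392, 0.129]
tool_rot: [-0.001, 0.99, 0.143, -0.001]
contact_force: [-3.2, 0.8, 0.5]
gripper_width: 0.479
grasp_force: 82.7
```

```bash
python3 st.py
```

```text
17.35 [ 0.5425 -0.1392  0.129 ] yaw -73.56119235751969 [-0.58  0.67  1.01  1.98 -0.73  0.91 -0.46] F [-3.2  0.8  0.5] M [0.077 0.603 0.272] 0.4789253695818572 82.65063285827637
```

Emit:
servo_tool --motion '[[[0, 0.005, 0.015, 0, -0.5], [0, 0.005, 0.015, 0, -0.5]]]'

```text
t: 17.55
eef_pos: [0.5429, -0.138, 0.129]
tool_rot: [-0.001, 0.996, 0.084, -0.001]
contact_force: [-2.2, 0.3, 0.7]
gripper_width: 0.474
grasp_force: 82.6
```

```bash
python3 st.py
```

```text
17.55 [ 0.5429 -0.138   0.129 ] yaw -80.34263280159993 [-0.6   0.69  1.04  1.98 -0.76  0.93 -0.56] F [-2.2  0.3  0.7] M [0.089 0.516 0.249] 0.47440402863731246 82.58384943008423
```

Emit:
servo_tool --motion '[[[0, 0.005, 0.015, 0, -0.5], [0, 0.005, 0.015, 0, -0.5]]]'

```text
t: 17.75
eef_pos: [0.5433, -0.1367, 0.129]
tool_rot: [-0.001, 1.0, 0.024, -0.001]
contact_force: [-2.7, 1.0, -0.5]
gripper_width: 0.475
grasp_force: 82.5
```

```bash
python3 st.py
```

```text
17.75 [ 0.5433 -0.1367  0.129 ] yaw -87.21245615145614 [-0.61  0.71  1.07  1.98 -0.79  0.94 -0.66] F [-2.7  1.  -0.5] M [0.114 0.576 0.362] 0.4749182289564394 82.51755237579346
```

```bash
cat > st2.py <<'E'
from h import *
M=[];F=[]
for i in range(4):
    o=bot.get_obs();M.append(o["torque"][2]);F.append(o["contact_force"]);bot.read_camera("top")
q=o["tool_rot"];y=np.degrees(2*np.arctan2(q[2],q[1]))-90
if y>100:y-=360
print(o["t"],o["eef_pos"].round(4),"turned",np.radians(98.5-y).round(3),"q7",o["q"][6].round(2),"Mz",np.round(M,3),np.mean(M).round(3),"F",np.mean(F,0).round(1))
E
python3 st2.py
```

```text
17.9 [ 0.5433 -0.1367  0.129 ] turned 3.239 q7 -0.65 Mz [ 0.362 -0.032 -0.234 -0.25 ] -0.038 F [-3.4  1.7  1.6]
```

Emit:
servo_tool --motion '[[[0, 0.005, 0.015, 0, -0.5], [0, 0.005, 0.015, 0, -0.5]]]'

```text
t: 18.15
eef_pos: [0.5437, -0.1355, 0.129]
tool_rot: [-0.001, 0.999, -0.035, -0.001]
contact_force: [-4.9, 2.3, 2.0]
gripper_width: 0.479
grasp_force: 82.9
```

```bash
python3 st2.py
```

```text
18.3 [ 0.5437 -0.1355  0.129 ] turned 3.359 q7 -0.75 Mz [ 0.381  0.003 -0.173 -0.162] 0.012 F [-4.7  3.3  2.6]
```

Emit:
servo_tool --motion '[[[0, 0.005, 0.015, 0, -0.5], [0, 0.005, 0.015, 0, -0.5]]]'

```text
t: 18.55
eef_pos: [0.5441, -0.1342, 0.129]
tool_rot: [-0.001, 0.995, -0.095, -0.001]
contact_force: [-5.4, 2.9, 2.0]
gripper_width: 0.476
grasp_force: 82.9
```

```bash
python3 st2.py
```

```text
18.7 [ 0.5441 -0.1342  0.129 ] turned 3.479 q7 -0.85 Mz [ 0.398  0.07  -0.188 -0.159] 0.03 F [-5.2  3.5  3.3]
```

Emit:
servo_tool --motion '[[[0, -0.005, -0.015, 0, 0.5], [0, -0.005, -0.015, 0, 0.5]]]'

```text
t: 18.95
eef_pos: [0.5437, -0.1355, 0.129]
tool_rot: [-0.001, 0.999, -0.033, -0.001]
contact_force: [-4.7, 2.8, 2.1]
gripper_width: 0.479
grasp_force: 83.3
```

```bash
python3 st.py
```

```text
18.95 [ 0.5437 -0.1355  0.129 ] yaw -93.82225898959824 [-0.63  0.73  1.1   1.98 -0.81  0.96 -0.75] F [-4.7  2.8  2.1] M [ 0.6    0.926 -0.18 ] 0.47850464633136713 83.3462905883789
```

Emit:
servo_tool --motion '[[[0, -0.005, -0.015, 0, 0.5]]]'

```text
t: 19.05
eef_pos: [0.5435, -0.1361, 0.129]
tool_rot: [-0.001, 1.0, -0.003, -0.001]
contact_force: [-4.3, 3.0, 2.8]
gripper_width: 0.478
grasp_force: 83.3
```

```bash
python3 st.py
```

```text
19.05 [ 0.5435 -0.1361  0.129 ] yaw -90.38814309874128 [-0.62  0.72  1.08  1.98 -0.8   0.95 -0.7 ] F [-4.3  3.   2.8] M [ 0.515  0.956 -0.21 ] 0.4784132960566074 83.25899362564087
```

Emit:
servo_tool --motion '[[[0, 0.005, 0.015, 0, -0.5], [0, 0.005, 0.015, 0, -0.5]]]'

```text
t: 19.25
eef_pos: [0.5439, -0.1349, 0.129]
tool_rot: [-0.001, 0.998, -0.065, -0.001]
contact_force: [-5.9, 2.2, 1.4]
gripper_width: 0.477
grasp_force: 83.0
```

```bash
python3 st.py
```

```text
19.25 [ 0.5439 -0.1349  0.129 ] yaw -97.44549473143053 [-0.64  0.74  1.11  1.98 -0.82  0.97 -0.8 ] F [-5.9  2.2  1.4] M [0.488 1.016 0.394] 0.47706310279389974 83.02423596382141
```

Emit:
servo_tool --motion '[[[0, 0.005, 0.015, 0, -0.5]]]'

```text
t: 19.35
eef_pos: [0.5441, -0.1342, 0.129]
tool_rot: [-0.001, 0.995, -0.095, -0.001]
contact_force: [-4.7, 2.5, 2.1]
gripper_width: 0.477
grasp_force: 83.1
```

```bash
python3 st.py
```

```text
19.35 [ 0.5441 -0.1342  0.129 ] yaw -100.88844540435888 [-0.64  0.75  1.13  1.98 -0.84  0.98 -0.85] F [-4.7  2.5  2.1] M [0.565 1.043 0.405] 0.4765852617785821 83.09800386428833
```

The knob torque is clear. Turning forward it reads 0.28 N m drag plus about 0.12, and turning back it reads the drag less the same spring, so the cuff presses with about 12 N. I'll release the knob and lift off.

Emit:
servo_tool --motion '[[[0, 0, 0, 0, 0], [0.6, 0, 0, 0, 0], [0.8, 0, 0, 0, 0], [1, 0, 0, 0, 0], [1, 0, 0, 0, 0], [1, 0, 0, 0, 0], [1, 0, 0, 0, 0], [1, 0, 0, 0.4, 0], [1, 0, 0, 0.8, 0], [1, 0, 0, 0.9, 0], [1, 0, 0, 0.9, 0], [1, -0.3, -0.3, 0.7, 0.9], [1, -0.3, -0.5, 0.5, 0.9], [1, -0.3, -0.5, 0, 0.9], [1, 0, -0.5, 0, 0.9], [1, 0, 0, 0, 0.9], [1, 0, 0, 0, 0.9], [1, 0, 0, 0, 0.9], [1, 0, 0, 0, 0.9], [1, 0, 0, 0, 0.9]]]'

```text
t: 21.35
eef_pos: [0.5086, -0.2077, 0.2983]
tool_rot: [0.0, 0.924, 0.382, 0.0]
contact_force: [-0.1, -0.4, -1.0]
gripper_width: 0.999
grasp_force: 0.0
```

```bash
python3 - <<'E'
from h import *
exec(open("st.py").read().split("\n",1)[1])
C=cam("wrist");cv2.imwrite("pics/w7.png",cv2.cvtColor(C[0],cv2.COLOR_RGB2BGR))
W=cloud(C);p=C[0];v,u=np.mgrid[:384,:512]
m=(W[...,2]>.126)&(W[...,2]<.142)&(v<330)&(W[...,0]<.62)&(W[...,1]>-.22)
(x,y),r=cv2.minEnclosingCircle((W[m][:,:2]*1000).astype(np.float32));print("knob",x,y,r)
E
```

```text
21.35 [ 0.5086 -0.2077  0.2983] yaw -45.026831876346925 [-0.58  0.38  1.12  1.85 -0.37  1.15 -0.12] F [-0.1 -0.4 -1. ] M [0.044 0.04  0.03 ] 0.9990111866284112 0.0
knob 545.50830078125 -135.3185272216797 22.417043685913086
```

View pics/w7.png

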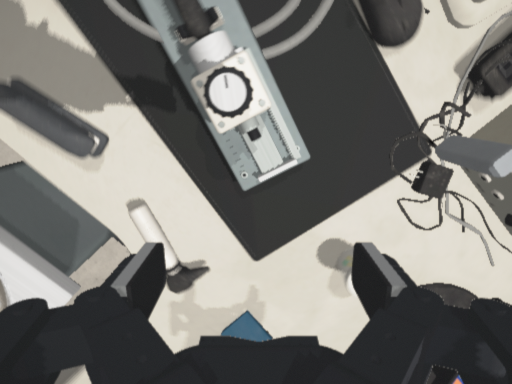

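The knob at (228,92) has fed 34.8 mm, which matches 3.48 rad. The nose tube at (211,45) has taken the probe tip, and the robot is clear.

```bash
python3 -c "
from station import bot
print(bot.hand_in())"
```

```text
the job is handed in; nothing more can be done
None
```

The probe lies in both saddles with its tip in the cuff, pinched at about 12 N judged from the knob torque. The knob is released, the robot is clear, and the job was handed in at about 21 s.

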